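# Take a weighted sonde from under the shelf and dock it, carried level

### The arm

A 6-joint arm with a two-finger parallel gripper is mounted at the origin on the work surface. World frame = base frame: x ahead of the robot, y to its left, z up, the work surface at z = 0. Lengths are in mm, angles in rad, forces in N, time in s.
With the tool pointing down it reaches from about 350 to 975 mm from the base axis. Payload 7.1 kg.
Tool frame: the origin (TCP) lies at the centre of the arm's flange, where the gripper is bolted on; the fingertips stand ctrl.nose_length ahead of it and the grasp point (between the pads) lies 163 mm ahead of it (ctrl.nose_length is the distance from the TCP to the fingertips, in mm); z points along the fingers, y is the line along which they close (so a half turn about z gives the same grasp; the last joint's range is limited). The gripper opens to 88 mm and grips with 3 to 60 N. Pads are 20 mm wide; open, the fingers measure 115 mm over their backs; the gripper's body (75 mm by 178 mm) begins 61 mm behind the grasp point.
Start: joints at [-1.12, 0.423, 1.63, -0, 1.089, -0.019], TCP at [282.957, -557.263, 404.675] pointing down, gripper open.
Joint ranges: [-3, 3], [-0.9, 2.11], [0.09, 2.58], [-1.31, 4.45], [0.11, 2.69], [-2.54, 2.54]. Speed limits (rad/s): [2.39, 2.39, 3.01, 3.14, 3.14, 3.14].

### API

Orientations are given as a unit quaternion [w, x, y, z].
In Python, from bench import get_state, cams, ctrl gives the robot as it stands.
- The arm moves only by the shell command python3 -m creep 'ROWS'. ROWS is JSON, a list of rows, each an object with "linear": the shift along the world's x, y, z in m, a list of three; "spin": the turn about the world's z in rad; "hand": the closure, from 0 (fully open) to 1 (shut). In form: [{"linear": [x, y, z], "spin": spin, "hand": hand}, ...]. A call has 1 to 20 rows; each row is the pose to reach, as a shift and turn from the pose commanded when the call began; what a row does not reach only later rows make up. A row lasts 1/8 s, in which the tool goes at most 62.5 mm and 10.7 degrees, less where a joint would pass 70% of its speed; a pose out of reach is approached as far as the arm can. A call with a gripper value outside its range is refused whole. The fingers move at their own pace and stop on an object; the grip force is fixed at half the most. Time passes only in rows, so rows that repeat a pose let the fingers close. It gives the time, the measured TCP pose, the force, the opening and the grip force at its end, in the units of the state.
- get_state(): the state, without advancing time (a new reading comes with each control period).
- cams.capture(name): name is "scene" or "top"; returns a dict with "frame" (400x640x3 uint8, blue, green, red), "range_z" (400x640 float32, mm along the optical axis (not along the pixel's ray), 0 where there is no reading), "K" (3x3 intrinsics, pixels), "xyz" and "rotation" of the camera in the world. Camera axes: x right, y up, looking along -z (the intrinsics and any distortion apply to the point x, -y, -z); pixel columns grow to the right and rows downward; lengths in mm; the calibration is good to about 2 mm. A picture is of the moment at which its call begins.
- ctrl.hand_in(): hands the job in; it is judged then, once.
Trained networks look in a picture, given as the dict that the camera call returned (one of the last four; its "shot" number tells which), for a name from the list of things; names that differ only in an ending like _2 or _b are one class to them, and where a whole thing is asked for, a point or a joint stands for the part that bears it (a point fixed in the world has none). Each returns a list of dicts, best first, with "score" (0 to 1); they miss things now and then, are a little off and sometimes report something else, mostly with a low value. They report only what shows in the picture. A call takes as long as a camera call. They do not tell look-alikes from the thing itself.
- cams.cut_out(picture, target): "mask" (400x640 bool, what is visible of it) and "bbox" ([centre column, centre row, width, height] in pixels, round what is visible of it).
- cams.mark_of(picture, target): "position" ([column, row] in pixels: a listed point, or the origin of a listed thing).
The state is a dict: "t": time; "joint_pos": joint angles; "qvel": joint speeds; "joint_torque": joint torques, N m; "tcp_pos": TCP position; "orientation": TCP orientation; "wrist_force": force on the tool from outside, world axes, zero at the start; "wrist_torque": the same for the moment, N m; "width": finger opening in mm; "grasp_force": force on a finger pad.
Only numpy, scipy, OpenCV 4.12 (cv2) and the standard library are available. Lean on these libraries where they do the work, as an engineer would, in place of code of your own. Each camera call takes 0.05 s, during which the arm holds its last target. There are 200 camera calls.

### The job

The water-quality sonde is stowed under the little bench shelf with its hanging eye sticking out: draw it along the bench by the eye until it is wholly clear of the shelf, and let it go. Then take it again at its balance point, just behind the heavy guard, lift it and carry it level to the reader dock, and set it down (do not drop it) in the two saddles with the eye end towards the reader block. Never let it droop or tip, and leave the bottle, beaker and jar where they stand.

Things in the scene. Friction and masses are not known exactly. Their poses are not given: they have to be found in the camera images.
- sonde: Water-quality sonde, 200 mm long, about 0.6 kg. Along its x axis from tail to head: steel hanging eye (x -102 to -70 mm), black six-sided collar (-70 to -50), smooth grey round tube of 34 mm diameter (-50 to +50), heavy six-sided slotted steel guard (+50 to +98). The hexagons, 48 mm across flats, lie flat and stop it rolling. Origin on its centre line, 24 mm above the bench; z up.
- sonde_balance (a point): The sonde's balance point (centre of mass), on the tube's centre line at x = +30 mm of the sonde, 20 mm behind the guard; tube 34 mm thick here, its underside 7 mm above the bench. A balanced grasp has the pads' middle within 20 mm of it along the sonde. At the start it is 30 to 55 mm inside the shelf's front edge.
- sonde_eye (a point): Middle of the sonde's hanging eye (x = -88 mm of the sonde, on its centre line, 24 mm above the bench): an upright flat steel plate 12 mm thick (sonde's y), 32 mm long, 30 mm high, with a small square hole. It sticks out of the shelf; pinch it across its thickness.
- sonde_guard (a point): Middle of the sonde's guard end face (x = +98 mm of the sonde).
- riser: Small fixed bench shelf: grey board 200 mm deep (x), 240 mm wide (y) on two white side panels, underside 95 mm, top 110 mm above the bench, front open. Origin on the bench below the middle of the board's front edge; +x points into the shelf. The sonde lies under it, eye outwards; it is clear when its guard end face is at x < 0 in this frame. A slide box is fixed on top, 36 mm high, at the back.
- dock: Fixed reader dock: grey base plate 264 x 92 x 10 mm along its x axis, two white saddles on it, the reader block (72 mm high) at the -x end, a lip 36 mm high at the +x end. Origin on the bench below the balance point of a docked sonde. Docked, the sonde's +x lies along the dock's +x (eye to the reader block), its origin at x = -30 mm, y = 0, 38 mm above the bench, about 11 mm of play each way in x.
- dock_guard_saddle (a point): Floor centre of the dock's saddle for the guard: a trough 42 mm long at x = +53 mm of the dock, floor 31 mm wide and 14 mm above the bench, sides rising 30 mm and leaning 30 degrees outwards to guide the hexagon in.
- dock_tail_saddle (a point): Floor centre of the dock's like saddle for the collar, 38 mm long, at x = -89 mm of the dock. Between the two saddles is 102 mm of open space for the fingers, with only the base plate (top 10 mm above the bench) below.
- wash_bottle: Wash bottle, bystander: white bottle of 66 mm diameter with a blue cap and a bent spout, 185 mm high, upright on the bench at the robot's left; origin at the centre of its underside.
- beaker: Glass beaker, bystander: 84 mm diameter, 105 mm high, on the bench at the robot's right; origin at the centre of its underside.
- jar: Specimen jar, bystander: 56 mm diameter, 70 mm high, black lid, on the bench straight in front of the robot; origin at the centre of its underside.
Not all that is in view belongs to the job. There is more than one size of the sonde; the one meant has the size given above.

How it is judged (in metres and radians):
On the way, in this order (a step that is already met when the one before it is completed fails the run):
1. the sonde lies on the bench, wholly clear of the shelf, let go and at rest (x of sonde_guard in the frame of riser below 0 m and height (world z) of sonde below 0.032 m and contact force between the fingers and sonde below 0.3 N and linear speed of sonde below 0.02 m/s), for 0.2 s.
2. it is lifted by the fingers at its balance point (within 20 mm along the sonde) (height (world z) of sonde above 0.05 m and contact force between the fingers and sonde above 1 N and x of the grasp point in the frame of sonde between 0.01 and 0.05 m), for 0.2 s.
3. it is set down in the dock's saddles (within 10 mm of the bottom) while still held (z of sonde in the frame of dock below 0.048 m and contact force between the fingers and sonde above 0.5 N and horizontal distance between sonde_balance and dock below 0.025 m), for 0.1 s.
At the end, for the whole second after the job is handed in: The sonde lies at rest and released in both saddles of the dock, eye end towards the reader block: within 14 mm along and 6 mm across of its docked place, bottomed within 4 mm and in line within 0.08 rad; wash bottle, beaker and jar within 30 mm of where they stood (x of sonde in the frame of dock between -0.044 and -0.016 m and y of sonde in the frame of dock between -0.006 and 0.006 m and z of sonde in the frame of dock between 0.034 and 0.042 m and angle between the x axis of sonde and the x axis of dock, either way round below 0.08 rad and x of sonde_eye in the frame of dock below -0.08 m and linear speed of sonde below 0.01 m/s and contact force between the fingers and sonde below 0.1 N and distance of each of wash_bottle, beaker, jar from where it was at the start of the episode below 0.03 m); the robot touches nothing.
It fails at once if the sonde droops or tips more than 12 degrees from level (angle between sonde's own x axis and vertical below 1.36 rad or angle between sonde's own x axis and vertical above 1.78 rad).
It fails at once if the wash bottle, beaker or jar is pushed more than 30 mm (distance of any of wash_bottle, beaker, jar from where it was at the start of the episode above 0.03 m).
It also fails if it takes over 54 s, if anything falls off the work surface, if the arm or the gripper's body presses on something with over 40 N, if the wrist force passes 120 N, or if a joint passes its speed limit or range.

## Working session

There is one attempt and no reset: what is moved stays moved. The work goes in short steps, Python scripts to look and compute and a shell command to move; the robot and the scene stay as the last step left them, time stands still between calls to the robot, and variables do not carry over. Pictures are saved under pics/ and viewed, at most 10 in all, crops included, and the job is handed in when it is done.

```bash
mkdir -p pics; cat > h.py <<'E'
import numpy as np, cv2
from bench import get_state, cams, ctrl
def world(p,px,z=None):
    """pixel(s)-> world mm; by depth, or on plane z"""
    K=np.array(p["K"]);R=np.array(p["rotation"]);c=np.array(p["xyz"])
    if R.shape!=(3,3):
        from scipy.spatial.transform import Rotation as Ro
        R=Ro.from_quat(np.roll(R,-1)).as_matrix()
    px=np.atleast_2d(px).astype(float)
    q=np.c_[(px[:,0]-K[0,2])/K[0,0],-(px[:,1]-K[1,2])/K[1,1],-np.ones(len(px))]
    d=q@R.T
    if z is None:
        s=p["range_z"][px[:,1].round().astype(int).clip(0,399),px[:,0].round().astype(int).clip(0,639)][:,None]
    else: s=((z-c[2])/d[:,2])[:,None]
    return c+d*s
E
python3 - <<'E'
from h import *
ims=[]
for n in("scene","top"):
    p=cams.capture(n); cv2.imwrite(f"pics/{n}0.png",p["frame"])
    print(n,[k for k in p],p["xyz"],np.round(p["rotation"],3).tolist(),np.round(p["K"],1).tolist())
    for t in["sonde","sonde_eye","sonde_guard","sonde_balance","riser","dock","dock_guard_saddle","dock_tail_saddle","wash_bottle","beaker","jar"]:
        for m in cams.mark_of(p,t)[:3]:
            print(t,round(m["score"],2),np.round(m["position"]),world(p,m["position"]).round()[0],world(p,m["position"],24).round()[0][:2])
print(ctrl.nose_length, get_state())
E
```

```text
scene ['frame', 'range_z', 'K', 'xyz', 'rotation', 'shot'] [1158.27629027  690.24935533  861.18259378] [0.326, 0.152, 0.382, 0.851] [[382.1, 0.0, 318.2], [0.0, 382.1, 198.5], [0.0, 0.0, 1.0]]
sonde 0.88 [463. 220.] [274. 377.  48.] [247. 368.]
sonde 0.55 [326. 249.] [700. 225. 112.] [646. 170.]
sonde 0.2 [444. 299.] [555. 500.  48.] [537. 495.]
sonde_eye 0.86 [493. 210.] [181. 421.  66.] [130. 407.]
sonde_eye 0.45 [350. 238.] [583. 203.  50.] [564. 187.]
sonde_guard 0.62 [431. 230.] [370. 334.  38.] [357. 328.]
sonde_balance 0.97 [454. 222.] [301. 364.  51.] [272. 354.]
sonde_balance 0.18 [351. 236.] [565. 190.  37.] [555. 182.]
riser 0.62 [336. 260.] [707. 267. 110.] [656. 219.]
dock 0.81 [253. 181.] [ 616. -244.   10.] [ 625. -228.]
dock_guard_saddle 0.98 [246. 190.] [ 663. -215.   13.] [ 670. -203.]
dock_tail_saddle 0.72 [355. 238.] [554. 196.  25.] [553. 195.]
dock_tail_saddle 0.56 [266. 166.] [ 532. -281.   11.] [ 542. -266.]
wash_bottle 0.96 [442. 302.] [560. 500.  40.] [548. 496.]
wash_bottle 0.57 [350. 238.] [583. 202.  50.] [565. 186.]
beaker 0.78 [255. 133.] [ 432. -489.   
[... 1333 characters left out ...]
([-1.11998680e+00,  4.23085407e-01,  1.62990555e+00,  7.22087691e-08,
        1.08858138e+00, -1.90200389e-02]), 'qvel': array([ 3.36010584e-04, -8.99775948e-05, -6.37544842e-04,  1.21547015e-03,
       -2.15361946e-03, -2.00907350e-03]), 'joint_torque': array([ 4.90907278e-04, -5.44580519e+01, -2.74049699e+01,  6.44574640e-02,
        1.67337258e-02, -2.06604705e-05]), 'tcp_pos': array([ 282.96368202, -557.25787909,  404.68199663]), 'orientation': array([9.91728527e-06, 9.72534183e-01, 2.32760096e-01, 2.20773552e-06]), 'wrist_force': array([-0.2368988 , -0.14472328, -0.54555588]), 'wrist_torque': array([-0.03496649,  0.07136027,  0.05999601]), 'grasp_force': 0.0, 'width': 87.84359177503585}
```

View pics/scene0.png

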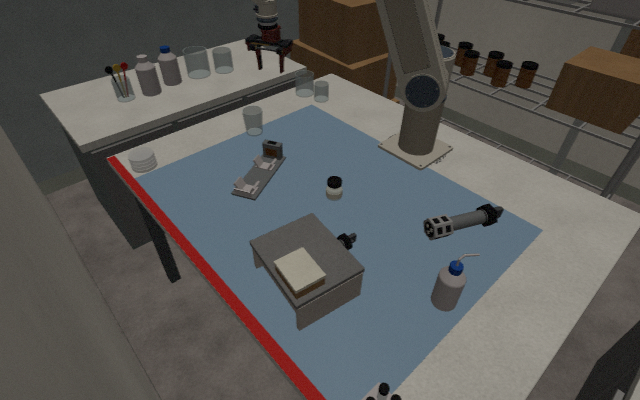

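View pics/top0.png

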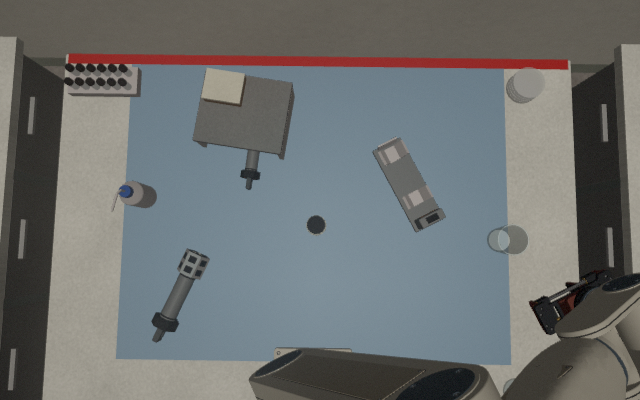

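Both views show two candidates. One sonde lies in the open at top (178,293) / scene (463,220). The other is under the shelf with its eye at top (248,185) / scene (350,238). The open one is about 250 mm long, so it is the oversized look-alike. I choose the shelf one and check it in a crop, then measure.

```bash
cat > m.py <<'E'
from h import *
p=cams.capture("top")
c=p["frame"][50:250,150:470]; 
cv2.imwrite("pics/crop1.png",cv2.resize(c,None,fx=2.5,fy=2.5,interpolation=cv2.INTER_CUBIC))
v,u=np.mgrid[0:400,0:640]
W=world(p,np.c_[u.ravel(),v.ravel()]).reshape(400,640,3)
np.set_printoptions(suppress=True,precision=1)
def rect(m,name):
    r=cv2.minAreaRect(W[m][:,:2].astype(np.float32)); print(name,m.sum(),np.round(r[0],1),np.round(r[1],1),round(r[2],1), cv2.boxPoints(r).round().tolist())
reg=lambda a,b,c,d:(u>=a)&(u<b)&(v>=c)&(v<d)
rect(reg(180,310,60,170)&(W[...,2]>100)&(W[...,2]<118),"board")
rect(reg(365,455,130,240)&(W[...,2]>6)&(W[...,2]<85),"dock")
rect(reg(365,455,130,240)&(W[...,2]>60)&(W[...,2]<85),"block")
rect(reg(365,455,130,240)&(W[...,2]>25)&(W[...,2]<42),"saddles")
rect(reg(230,275,152,195)&(W[...,2]>8)&(W[...,2]<60),"sonde")
rect(reg(140,215,240,350)&(W[...,2]>8)&(W[...,2]<70),"other")
for t in("jar","beaker","wash_bottle"):
    k=cams.cut_out(p,t)[0]; 
    b=k["bbox"]; print(t,round(k["score"],2),b,world(p,[b[:2]],{"jar":70,"beaker":105,"wash_bottle":100}[t]))
mk=reg(230,275,145,195)&(W[...,2]>8)&(W[...,2]<60)
for r in range(148,192,2):
    x=np.where(mk[r])[0]
    if len(x): print(r,x.min(),x.max(),W[r,x.min()],W[r,x.max()],W[r,x,2].max())
E
python3 m.py
```

```text
board 5207 [750.4 199. ] [241.  201.3] 82.0 [[634.0, 94.0], [833.0, 66.0], [867.0, 304.0], [668.0, 332.0]]
dock 2852 [ 573.5 -267.5] [251.9 300.4] 89.1 [[421.0, -391.0], [722.0, -396.0], [726.0, -144.0], [425.0, -139.0]]
block 300 [ 471.7 -317.5] [29.9 73.3] 28.3 [[441.0, -292.0], [476.0, -357.0], [502.0, -343.0], [467.0, -278.0]]
saddles 362 [ 576.4 -261.5] [260.8  80.3] 28.2 [[442.0, -288.0], [480.0, -358.0], [710.0, -235.0], [672.0, -165.0]]
sonde 443 [603.1 186.6] [ 55.2 108.8] 85.1 [[547.0, 164.0], [655.0, 154.0], [660.0, 209.0], [551.0, 219.0]]
other 1855 [255.7 377.4] [267.4 185.2] 3.6 [[116.0, 461.0], [128.0, 277.0], [395.0, 293.0], [383.0, 478.0]]
jar 0.79 [315.1, 224.8, 17.1, 20.1] [[448.1  -0.8  70. ]]
beaker 0.59 [508.2, 241.4, 42.1, 30.2] [[ 410.2 -508.1  105. ]]
wash_bottle 0.93 [134.2, 193.4, 45.0, 32.9] [[523.8 482.3 100. ]]
150 248 251 [658.5 192.8  34.4] [657.2 183.2  41.4] 42.8305257358943
152 247 259 [654.1 196.6  27.7] [655.7 163.2  21.7] 41.21179205008889
154 247 258 [647.8 196.   30.2] [649.7 165.8  22.8] 43.02285782296872
156 247 258 [641.1 194.9  35.6] [642.6
[... 454 characters left out ...]
 241 256 [601.5 211.4  31.5] [603.4 170.2  23. ] 50.03837779313335
172 241 260 [596.9 212.4  24.6] [598.6 159.3  18.2] 52.25000493805828
174 241 259 [590.1 211.1  31.3] [591.6 161.   26. ] 49.019935937461696
176 240 259 [586.1 215.8  19.8] [585.5 160.5  28.5] 48.35815223785312
178 247 259 [578.2 192.9  36.7] [580.6 161.   23.3] 43.843304240189354
180 247 252 [572.1 192.2  40. ] [576.5 182.9   9.3] 40.123573949449565
182 246 251 [566.7 195.3  37.6] [569.3 184.   19.2] 40.18699530909407
184 246 251 [560.3 194.1  43.9] [563.6 183.9  19.2] 43.87450759776743
186 246 251 [555.6 195.1  36.3] [558.4 184.4  15. ] 39.503164163015526
188 246 250 [550.  195.1  35.7] [551.5 185.6  24.1] 41.04955616179541
```

View pics/crop1.png

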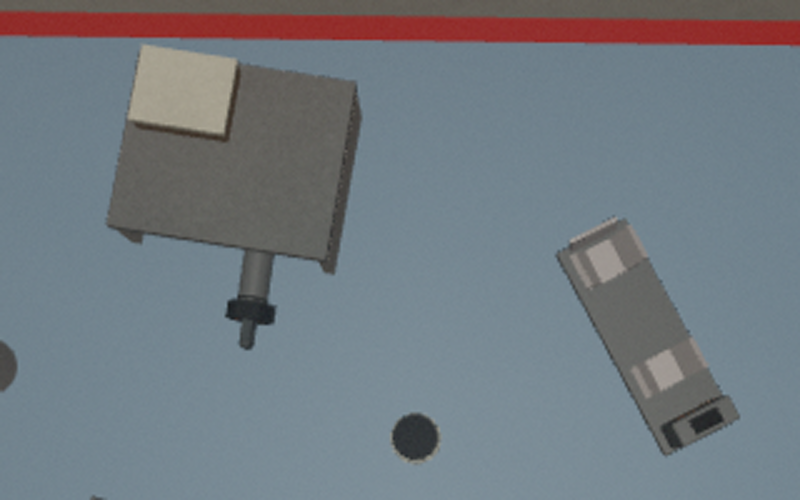

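The crop shows the shelf sonde: slim tube, black collar, thin eye at top-image (248,185). It is 34 and 48 mm wide, as described, so it is the right one. Eye centre is about (559,190) and yaw about -0.113 rad. Now I hover over the eye.

```bash
python3 -m creep '[{"linear":[0.04,0.11,0],"spin":-0.1,"hand":0},{"linear":[0.08,0.21,0],"spin":-0.2,"hand":0},{"linear":[0.1,0.27,0],"spin":-0.3,"hand":0},{"linear":[0.12,0.33,0],"spin":-0.4,"hand":0},{"linear":[0.14,0.38,0],"spin":-0.5,"hand":0},{"linear":[0.16,0.44,0],"spin":-0.58,"hand":0},{"linear":[0.18,0.49,0],"spin":-0.58,"hand":0},{"linear":[0.2,0.55,0],"spin":-0.58,"hand":0},{"linear":[0.22,0.6,0],"spin":-0.58,"hand":0},{"linear":[0.24,0.65,-0.02],"spin":-0.58,"hand":0},{"linear":[0.26,0.7,-0.06],"spin":-0.58,"hand":0},{"linear":[0.275,0.747,-0.1],"spin":-0.58,"hand":0},{"linear":[0.275,0.747,-0.1],"spin":-0.58,"hand":0},{"linear":[0.275,0.747,-0.1],"spin":-0.58,"hand":0},{"linear":[0.275,0.747,-0.1],"spin":-0.58,"hand":0},{"linear":[0.275,0.747,-0.1],"spin":-0.58,"hand":0},{"linear":[0.275,0.747,-0.1],"spin":-0.58,"hand":0}]'
cat > d.py <<'E'
from h import *
from scipy.spatial import cKDTree
np.set_printoptions(suppress=True,precision=1)
p=cams.capture("top")
v,u=np.mgrid[0:400,0:640]
W=world(p,np.c_[u.ravel(),v.ravel()]).reshape(400,640,3)
# dock component: height band, largest connected blob
m=((u>360)&(u<460)&(v>125)&(v<245)&(W[...,2]>5)&(W[...,2]<85)).astype(np.uint8)
m=cv2.morphologyEx(m,cv2.MORPH_OPEN,np.ones((3,3),np.uint8))
n,l,s,c=cv2.connectedComponentsWithStats(m); k=1+s[1:,4].argmax(); D=W[l==k]
r=cv2.minAreaRect(D[:,:2].astype(np.float32)); print("dock",r,cv2.boxPoints(r))
a=np.radians(28.2); ex=np.array([np.cos(a),np.sin(a)]); ey=np.array([-ex[1],ex[0]])
for lo,hi in((60,85),(20,45),(6,14)):
    q=D[(D[:,2]>lo)&(D[:,2]<hi)]; r=cv2.minAreaRect(q[:,:2].astype(np.float32)); print(lo,hi,r,np.percentile(q[:,:2]@ex,[1,99]),np.percentile(q[:,:2]@ey,[1,50,99]), np.median(q[:,2]))
g=p["frame"][125:245,360:460]; cv2.imwrite("pics/dock.png",cv2.resize(g,None,fx=5,fy=5,interpolation=cv2.INTER_CUBIC))
E
python3 d.py
```

```text
t: 3.52
tcp_pos: [558.0, 188.6, 305.8]
orientation: [-0.0, 0.998, -0.056, 0.001]
wrist_force: [0.5, 0.2, -1.0]
width: 87.9
grasp_force: 0.0
dock ((574.0162353515625, -263.3321533203125), (266.4593200683594, 94.48311614990234), 28.004980087280273) [[ 434.2 -284.2]
 [ 478.6 -367.6]
 [ 713.8 -242.5]
 [ 669.5 -159.1]]
60 85 ((471.5429382324219, -317.2012634277344), (29.924720764160156, 72.80368041992188), 28.894878387451172) [251.  280.3] [-537.4 -500.9 -466.5] 70.69927463756039
20 45 ((576.4281616210938, -261.49298095703125), (260.50732421875, 80.12139892578125), 28.49622917175293) [260.9 514.1] [-541.9 -518.5 -463.5] 34.55662661786005
6 14 ((571.8433837890625, -264.3215026855469), (261.8911437988281, 94.08161163330078), 27.80525779724121) [257.3 504. ] [-545.2 -499.4 -457.6] 9.585424791088599
```

View pics/dock.png

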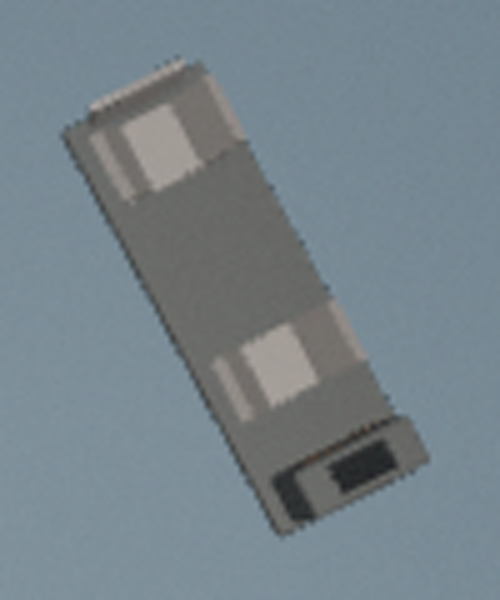

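```bash
python3 -m creep '[{"linear":[0.001,0,-0.04],"spin":0,"hand":0},{"linear":[0.001,0,-0.08],"spin":0,"hand":0},{"linear":[0.001,0,-0.116],"spin":0,"hand":0},{"linear":[0.001,0,-0.116],"spin":0,"hand":0},{"linear":[0.001,0,-0.116],"spin":0,"hand":0},{"linear":[0.001,0,-0.116],"spin":0,"hand":1},{"linear":[0.001,0,-0.116],"spin":0,"hand":1},{"linear":[0.001,0,-0.116],"spin":0,"hand":1},{"linear":[0.001,0,-0.116],"spin":0,"hand":1},{"linear":[0.001,0,-0.116],"spin":0,"hand":1},{"linear":[0.001,0,-0.116],"spin":0,"hand":1},{"linear":[0.001,0,-0.116],"spin":0,"hand":1}]'
cat > s.py <<'E'
from h import *
np.set_printoptions(suppress=True,precision=1)
p=cams.capture("top")
g=world(p,[[392.4,154.4],[416,198]],14); d=(g[0]-g[1])[:2]; L=np.hypot(*d); print("floors",g[:,:2],L,np.degrees(np.arctan2(d[1],d[0])),"origin",(g[1]+(g[0]-g[1])*89/142)[:2])
E
python3 s.py
```

```text
t: 5.08
tcp_pos: [558.9, 189.7, 188.6]
orientation: [0.0, 0.998, -0.055, -0.0]
wrist_force: [0.3, 0.3, -0.4]
width: 21.4
grasp_force: 0.0
floors [[ 655.4 -218.9]
 [ 530.5 -285.8]] 141.6509490645321 28.181710118233028 origin [ 608.8 -243.9]
```

```bash
python3 -m creep '[{"linear":[0,0,0],"spin":0,"hand":1},{"linear":[0,0,0],"spin":0,"hand":1},{"linear":[0,0,0],"spin":0,"hand":1},{"linear":[0,0,0],"spin":0,"hand":1}]'
```

```text
t: 5.62
tcp_pos: [559.0, 189.7, 188.6]
orientation: [0.0, 0.998, -0.055, -0.0]
wrist_force: [0.2, 0.2, -0.7]
width: 11.8
grasp_force: 30.0
```

```bash
python3 -m creep '[{"linear":[-0.006,0.0007,0],"spin":0,"hand":1},{"linear":[-0.016,0.0018,0],"spin":0,"hand":1},{"linear":[-0.028,0.0032,0],"spin":0,"hand":1},{"linear":[-0.04,0.0045,0],"spin":0,"hand":1},{"linear":[-0.052,0.0059,0],"spin":0,"hand":1},{"linear":[-0.064,0.0072,0],"spin":0,"hand":1},{"linear":[-0.076,0.0086,0],"spin":0,"hand":1},{"linear":[-0.088,0.01,0],"spin":0,"hand":1},{"linear":[-0.1,0.0113,0],"spin":0,"hand":1},{"linear":[-0.112,0.0127,0],"spin":0,"hand":1},{"linear":[-0.122,0.0138,0],"spin":0,"hand":1},{"linear":[-0.13,0.0147,0],"spin":0,"hand":1},{"linear":[-0.13,0.0147,0],"spin":0,"hand":1},{"linear":[-0.13,0.0147,0],"spin":0,"hand":1},{"linear":[-0.13,0.0147,0],"spin":0,"hand":1},{"linear":[-0.13,0.0147,0],"spin":0,"hand":0},{"linear":[-0.13,0.0147,0],"spin":0,"hand":0},{"linear":[-0.13,0.0147,0],"spin":0,"hand":0},{"linear":[-0.13,0.0147,0],"spin":0,"hand":0}]'
python3 -m creep '[{"linear":[0,0,0],"spin":0,"hand":0},{"linear":[0,0,0],"spin":0,"hand":0},{"linear":[0,0,0.05],"spin":0,"hand":0},{"linear":[0,0,0.1],"spin":0,"hand":0},{"linear":[-0.06,0.0,0.13],"spin":0,"hand":0},{"linear":[-0.06,-0.06,0.13],"spin":0,"hand":0},{"linear":[-0.06,-0.12,0.13],"spin":0,"hand":0},{"linear":[-0.06,-0.18,0.13],"spin":0,"hand":0},{"linear":[-0.06,-0.24,0.13],"spin":0,"hand":0},{"linear":[-0.06,-0.24,0.13],"spin":0,"hand":0},{"linear":[-0.06,-0.24,0.13],"spin":0,"hand":0}]'
cat > q.py <<'E'
from h import *
import sys
np.set_printoptions(suppress=True,precision=1)
p=cams.capture("top"); a,b,c,d=map(int,sys.argv[1:5])
cv2.imwrite(f"pics/{sys.argv[5]}.png",cv2.resize(p["frame"][c:d,a:b],None,fx=4,fy=4,interpolation=cv2.INTER_CUBIC))
v,u=np.mgrid[0:400,0:640]
W=world(p,np.c_[u.ravel(),v.ravel()]).reshape(400,640,3)
m=(u>=a)&(u<b)&(v>=c)&(v<d)&(W[...,2]>8)&(W[...,2]<60)
for r in range(c,d,3):
    x=np.where(m[r])[0]
    if len(x): print(r,x.min(),x.max(),W[r,x.min()],W[r,x.max()],W[r,x,2].max(),(W[r,x.min()]+W[r,x.max()])[:2]/2)
for t in("sonde","sonde_eye","sonde_guard","sonde_balance"):
    for k in cams.mark_of(p,t)[:2]: print(t,round(k["score"],2),np.array(k["position"]),world(p,k["position"],24)[0])
E
python3 q.py 220 290 140 240 drawn
```

```text
t: 8.0
tcp_pos: [429.1, 204.4, 188.7]
orientation: [-0.0, 0.998, -0.055, 0.0]
wrist_force: [0.0, -0.3, -0.1]
width: 48.4
grasp_force: 0.0
t: 9.38
tcp_pos: [368.8, -35.6, 318.7]
orientation: [-0.0, 0.998, -0.056, -0.0]
wrist_force: [0.1, -0.5, -1.0]
width: 87.9
grasp_force: 0.0
140 285 286 [686.2  87.7  45.8] [690.7  86.5  26. ] 45.76960113288169 [688.4  87.1]
143 284 285 [674.6  89.2  59.4] [680.4  88.6  32.9] 59.3941863442717 [677.5  88.9]
146 284 285 [668.7  90.   47.1] [674.2  89.3  21.7] 47.133465313717124 [671.4  89.7]
149 283 284 [657.8  91.7  58.3] [663.7  91.3  30. ] 58.34055287429669 [660.8  91.5]
152 283 284 [652.3  92.7  43.8] [657.6  92.2  17. ] 43.79308348354584 [654.9  92.5]
155 278 283 [640.7 105.2  58.5] [646.1  93.6  31.3] 59.212891885368435 [643.4  99.4]
158 224 283 [639.4 265.5   8.7] [640.1  94.6  17.5] 22.614160675178937 [639.7 180.1]
164 242 253 [619.6 210.   26.4] [616.3 175.5  48.1] 49.99910330437115 [617.9 192.7]
167 242 260 [610.  208.7  32.5] [611.4 158.4  28. ] 50.8172166750237 [610.7 183.5]
170 241 260 [602.4 212.4  26. ] [603.4 158.7  24. ] 52.1347921373
[... 1562 characters left out ...]
3] [441.3 197.8  16.3] 41.79885503253058 [440.9 203. ]
230 239 245 [432.1 210.8  37.3] [433.1 198.7   9.2] 40.22299841896711 [432.6 204.8]
233 239 243 [423.8 210.7  36.3] [424.  200.2  32.9] 36.96909815854633 [423.9 205.4]
239 227 227 [406.9 248.9   9.5] [406.9 248.9   9.5] 9.462880682019204 [406.9 248.9]
sonde 0.95 [248.7 195.1] [531.3 188.8  24. ]
sonde 0.64 [177.9 294.6] [251.5 377.   24. ]
sonde_eye 0.9 [243.5 228.8] [436.  200.6  24. ]
sonde_eye 0.86 [160.8 334.6] [142.6 419.3  24. ]
sonde_guard 0.73 [194.8 254.1] [363.5 334.6  24. ]
sonde_guard 0.62 [251.3 161.3] [628.1 184.1  24. ]
sonde_balance 0.9 [247.9 188.7] [549.5 191.5  24. ]
sonde_balance 0.79 [184.2 284.7] [278.8 360.7  24. ]
```

View pics/drawn.png

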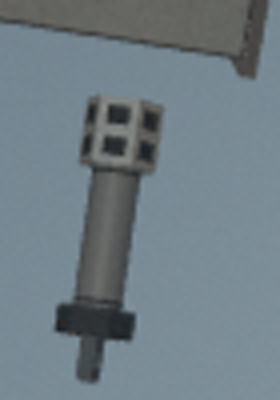

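The crop shows the sonde wholly out, its guard top edge at about row 164 and the shelf edge at row 155. By depth it is ~28 mm clear, with the balance point at (550,191). Now I take it there.

```bash
python3 -m creep '[{"linear":[0.035,0.045,0],"spin":0,"hand":0},{"linear":[0.07,0.09,0],"spin":0,"hand":0},{"linear":[0.105,0.135,0],"spin":0,"hand":0},{"linear":[0.14,0.18,0],"spin":0,"hand":0},{"linear":[0.181,0.2266,0],"spin":0,"hand":0},{"linear":[0.181,0.2266,0],"spin":0,"hand":0},{"linear":[0.181,0.2266,0],"spin":0,"hand":0},{"linear":[0.181,0.2266,-0.04],"spin":0,"hand":0},{"linear":[0.181,0.2266,-0.08],"spin":0,"hand":0},{"linear":[0.181,0.2266,-0.11],"spin":0,"hand":0},{"linear":[0.181,0.2266,-0.131],"spin":0,"hand":0},{"linear":[0.181,0.2266,-0.131],"spin":0,"hand":0},{"linear":[0.181,0.2266,-0.131],"spin":0,"hand":0},{"linear":[0.181,0.2266,-0.131],"spin":0,"hand":1},{"linear":[0.181,0.2266,-0.131],"spin":0,"hand":1},{"linear":[0.181,0.2266,-0.131],"spin":0,"hand":1},{"linear":[0.181,0.2266,-0.131],"spin":0,"hand":1},{"linear":[0.181,0.2266,-0.131],"spin":0,"hand":1}]'
python3 -m creep '[{"linear":[0,0,0],"spin":0,"hand":1},{"linear":[0,0,0],"spin":0,"hand":1},{"linear":[0,0,0],"spin":0,"hand":1},{"linear":[0,0,0],"spin":0,"hand":1},{"linear":[0,0,0],"spin":0,"hand":1},{"linear":[0,0,0],"spin":0,"hand":1}]'
```

```text
t: 11.88
tcp_pos: [550.0, 191.0, 187.7]
orientation: [-0.0, 0.998, -0.055, 0.0]
wrist_force: [0.6, 2.0, -0.3]
width: 41.4
grasp_force: 0.0
t: 12.62
tcp_pos: [549.9, 191.0, 187.6]
orientation: [0.0, 0.998, -0.055, -0.0]
wrist_force: [-0.6, -1.1, -0.0]
width: 33.5
grasp_force: 30.0
```

```bash
python3 -c "from h import *;s=get_state();print(s['wrist_torque'])"; python3 -m creep '[{"linear":[0,0,0.004],"spin":0,"hand":1},{"linear":[0,0,0.008],"spin":0,"hand":1},{"linear":[0,0,0.012],"spin":0,"hand":1},{"linear":[0,0,0.015],"spin":0,"hand":1},{"linear":[0,0,0.015],"spin":0,"hand":1},{"linear":[0,0,0.015],"spin":0,"hand":1}]'
python3 -c "from h import *;s=get_state();print(s['wrist_torque'])"; python3 q.py 225 290 155 245 lift
```

```text
[-0.15609795  0.04974031  0.01815394]
t: 13.38
tcp_pos: [549.9, 191.0, 202.7]
orientation: [0.0, 0.998, -0.055, -0.0]
wrist_force: [0.6, 0.8, -5.3]
width: 33.4
grasp_force: 30.0
[ 0.05249627  0.05320903 -0.06851648]
155 278 283 [640.8 105.2  58.2] [647.1  94.   26.4] 59.34752822851647 [643.9  99.6]
158 280 283 [640.5 103.5  14.5] [639.8  94.5  18.8] 18.844422221415243 [640.2  99. ]
164 256 256 [616.  166.7  50.4] [616.  166.7  50.4] 50.404101573041316 [616.  166.7]
167 256 259 [606.8 165.9  55. ] [609.2 159.5  40.8] 54.97960926264 [608.  162.7]
170 257 268 [599.6 163.9  47.4] [606.2 137.8   8.5] 47.40898135655493 [602.9 150.8]
sonde_eye 0.75 [402.6 172.6] [ 601.4 -246.2   24. ]
sonde_guard 0.55 [251.5 164.6] [618.6 183.3  24. ]
sonde_balance 0.52 [390.7 152.1] [ 660.  -212.6   24. ]
```

```bash
python3 -m creep '[{"linear":[-0.003,0,0.01],"spin":0,"hand":1},{"linear":[-0.01,0,0.025],"spin":0,"hand":1},{"linear":[-0.02,0,0.045],"spin":0,"hand":1},{"linear":[-0.032,0,0.065],"spin":0,"hand":1},{"linear":[-0.04,-0.004,0.082],"spin":0.01,"hand":1},{"linear":[-0.045,-0.015,0.094],"spin":0.03,"hand":1},{"linear":[-0.045,-0.032,0.1],"spin":0.06,"hand":1},{"linear":[-0.045,-0.055,0.1],"spin":0.1,"hand":1},{"linear":[-0.045,-0.08,0.1],"spin":0.14,"hand":1},{"linear":[-0.043,-0.108,0.1],"spin":0.19,"hand":1},{"linear":[-0.038,-0.138,0.1],"spin":0.24,"hand":1},{"linear":[-0.03,-0.17,0.1],"spin":0.29,"hand":1},{"linear":[-0.02,-0.202,0.1],"spin":0.34,"hand":1},{"linear":[-0.008,-0.234,0.1],"spin":0.39,"hand":1},{"linear":[0.004,-0.266,0.1],"spin":0.44,"hand":1},{"linear":[0.016,-0.298,0.1],"spin":0.49,"hand":1},{"linear":[0.028,-0.328,0.1],"spin":0.53,"hand":1},{"linear":[0.038,-0.355,0.1],"spin":0.56,"hand":1},{"linear":[0.045,-0.38,0.1],"spin":0.58,"hand":1},{"linear":[0.05,-0.4,0.1],"spin":0.594,"hand":1}]'
python3 -m creep '[{"linear":[0.004,-0.014,0],"spin":0.005,"hand":1},{"linear":[0.007,-0.026,0],"spin":0.009,"hand":1},{"linear":[0.0085,-0.033,0],"spin":0.01,"hand":1},{"linear":[0.0088,-0.0349,0],"spin":0.01,"hand":1},{"linear":[0.0088,-0.0349,0],"spin":0.01,"hand":1},{"linear":[0.0088,-0.0349,0],"spin":0.01,"hand":1}]'
cat > v.py <<'E'
from h import *
import sys
p=cams.capture("scene"); cv2.imwrite(f"pics/{sys.argv[1]}.png",cv2.resize(p["frame"][110:230,190:340],None,fx=5,fy=5,interpolation=cv2.INTER_CUBIC))
s=get_state(); print(s["tcp_pos"],s["wrist_torque"],s["wrist_force"])
E
python3 v.py hov
```

```text
t: 16.12
tcp_pos: [599.5, -210.4, 303.0]
orientation: [-0.0, 0.971, 0.24, -0.0]
wrist_force: [-0.1, 0.2, -6.1]
width: 33.5
grasp_force: 30.0
t: 16.88
tcp_pos: [608.7, -243.4, 302.6]
orientation: [-0.0, 0.97, 0.245, -0.0]
wrist_force: [-0.2, 0.1, -5.3]
width: 33.1
grasp_force: 30.0
[ 608.70692131 -243.43274437  302.6324184 ] [0.02614233 0.00974157 0.01853036] [-0.02556657  0.39557506 -5.63213925]
```

View pics/hov.png

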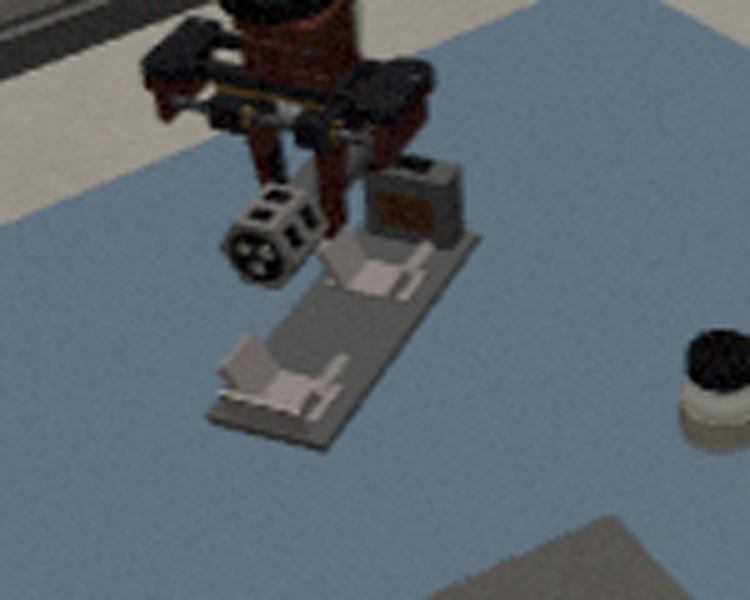

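The picture shows the sonde level above the dock, guard at crop (270,235), eye end towards the reader block at (415,200). I check its offset from the dock in depth before lowering.

```bash
cat > e.py <<'E'
from h import *
np.set_printoptions(suppress=True,precision=1)
p=cams.capture("scene"); v,u=np.mgrid[0:400,0:640]
W=world(p,np.c_[u.ravel(),v.ravel()])
a=np.radians(28.1); ex=np.array([np.cos(a),np.sin(a)]); ey=np.array([-ex[1],ex[0]]); o=np.array([608.8,-243.9])
X=(W[:,:2]-o)@ex; Y=(W[:,:2]-o)@ey; Z=W[:,2]
m=(abs(Y)<45)&(X>45)&(X<85)&(Z>95)&(Z<175)
print("guard X",np.percentile(X[m],[2,50,98]),"Y",np.percentile(Y[m],[2,98]),"Z",np.percentile(Z[m],[1,99]),m.sum())
m=(abs(Y)<60)&(X>-140)&(X<170)&(Z>3)&(Z<40)
print("dock X",np.percentile(X[m],[.5,99.5]),"Y",np.percentile(Y[m],[.5,99.5]),m.sum())
for lo,hi in((15,17),(10,14),(25,45)):
  k=m&(Z>lo)&(Z<hi); print(lo,hi,np.histogram(X[k],bins=np.arange(-140,161,10))[0])
t=(abs(Y)<60)&(X>-30)&(X<25)&(Z>6)&(Z<14); print("plate Y",np.percentile(Y[t],[2,98]))
E
python3 e.py
```

```text
guard X [46.7 66.2 69.5] Y [-19.6  27.1] Z [116.3 165. ] 213
dock X [-139.7  161.9] Y [-50.5  52.1] 1141
15 17 [0 0 0 4 4 5 3 2 0 0 0 0 0 0 0 0 0 2 3 3 5 2 5 0 0 0 0 0 0 0]
10 14 [ 9 10 10 13 11 14 17 21 18 17 13 18 17 13 19 13 15 12 15 19  4  7 16  2
  0  0  0  0  0  0]
25 45 [13  0  0  8  7  9 13 10  0  0  0  0  0  0  0  0  1  9 11 15 10 21 20 32
  0  0  0  0  0  0]
plate Y [-41.2  45.8]
```

Guard face is at +68 mm (nominal 68) and the lateral offset is about 0, so I lower it.

```bash
python3 -m creep '[{"linear":[0,0,-0.01],"spin":0,"hand":1},{"linear":[0,0,-0.025],"spin":0,"hand":1},{"linear":[0,0,-0.04],"spin":0,"hand":1},{"linear":[0,0,-0.055],"spin":0,"hand":1},{"linear":[0,0,-0.067],"spin":0,"hand":1},{"linear":[0,0,-0.077],"spin":0,"hand":1},{"linear":[0,0,-0.084],"spin":0,"hand":1},{"linear":[0,0,-0.089],"spin":0,"hand":1},{"linear":[0,0,-0.093],"spin":0,"hand":1},{"linear":[0,0,-0.096],"spin":0,"hand":1},{"linear":[0,0,-0.098],"spin":0,"hand":1},{"linear":[0,0,-0.098],"spin":0,"hand":1},{"linear":[0,0,-0.098],"spin":0,"hand":1}]'
python3 -m creep '[{"linear":[0,0,-0.001],"spin":0,"hand":1},{"linear":[0,0,-0.002],"spin":0,"hand":1},{"linear":[0,0,-0.003],"spin":0,"hand":1},{"linear":[0,0,-0.003],"spin":0,"hand":1}]'
```

```text
t: 18.6
tcp_pos: [608.8, -243.9, 204.8]
orientation: [0.0, 0.97, 0.244, 0.0]
wrist_force: [0.1, 0.0, -5.1]
width: 33.3
grasp_force: 30.0
t: 19.1
tcp_pos: [608.8, -243.8, 201.7]
orientation: [-0.0, 0.97, 0.244, -0.0]
wrist_force: [0.4, 0.3, -5.2]
width: 33.7
grasp_force: 30.0
```

```bash
python3 -m creep '[{"linear":[0,0,-0.0007],"spin":0,"hand":1},{"linear":[0,0,-0.0014],"spin":0,"hand":1},{"linear":[0,0,-0.0014],"spin":0,"hand":1}]'
```

```text
t: 19.48
tcp_pos: [608.8, -243.9, 201.6]
orientation: [0.0, 0.97, 0.244, 0.0]
wrist_force: [-4.0, 1.6, 7.8]
width: 33.1
grasp_force: 30.0
```

Contact: it is bottomed in the saddles. I release, rise straight up and look.

```bash
python3 -m creep '[{"linear":[0,0,0.001],"spin":0,"hand":1},{"linear":[0,0,0.001],"spin":0,"hand":0},{"linear":[0,0,0.001],"spin":0,"hand":0},{"linear":[0,0,0.001],"spin":0,"hand":0},{"linear":[0,0,0.001],"spin":0,"hand":0},{"linear":[0,0,0.001],"spin":0,"hand":0},{"linear":[0,0,0.001],"spin":0,"hand":0},{"linear":[0,0,0.001],"spin":0,"hand":0},{"linear":[0,0,0.001],"spin":0,"hand":0},{"linear":[0,0,0.001],"spin":0,"hand":0},{"linear":[0,0,0.03],"spin":0,"hand":0},{"linear":[0,0,0.07],"spin":0,"hand":0},{"linear":[0,0,0.12],"spin":0,"hand":0},{"linear":[-0.05,0.03,0.15],"spin":0,"hand":0},{"linear":[-0.1,0.06,0.16],"spin":0,"hand":0},{"linear":[-0.15,0.1,0.16],"spin":0,"hand":0},{"linear":[-0.2,0.16,0.16],"spin":0,"hand":0},{"linear":[-0.2,0.2,0.16],"spin":0,"hand":0},{"linear":[-0.2,0.2,0.16],"spin":0,"hand":0},{"linear":[-0.2,0.2,0.16],"spin":0,"hand":0}]'
cat >> e.py <<'E'
p=cams.capture("top"); W=world(p,np.c_[u.ravel(),v.ravel()])
X=(W[:,:2]-o)@ex; Y=(W[:,:2]-o)@ey; Z=W[:,2]
print("docked:")
for lo,hi in((-120,-102),(-98,-82),(-60,0),(0,15),(25,60),(60,75)):
  m=(X>lo)&(X<hi)&(abs(Y)<20)&(Z>25)&(Z<90); print(lo,hi,"X",X[m].min(),X[m].max(),"Y",np.percentile(Y[m],[2,98]),"Z95",np.percentile(Z[m],[50,95]))
cv2.imwrite("pics/dk.png",cv2.resize(p["frame"][125:245,360:460],None,fx=5,fy=5,interpolation=cv2.INTER_CUBIC))
E
python3 e.py | sed -n '/docked/,$p'
```

```text
t: 21.98
tcp_pos: [409.2, -43.9, 360.6]
orientation: [0.0, 0.97, 0.245, 0.001]
wrist_force: [0.1, -0.1, -0.1]
width: 87.8
grasp_force: 0.0Traceback (most recent call last):
  File "e.py", line 8, in <module>
    print("guard X",np.percentile(X[m],[2,50,98]),"Y",np.percentile(Y[m],[2,98]),"Z",np.percentile(Z[m],[1,99]),m.sum())
                    ~~~~~~~~~~~~~^^^^^^^^^^^^^^^^
    return _quantile_unchecked(
        a, q, axis, out, overwrite_input, method, keepdims, weights)
    return _ureduce(a,
                    func=_quantile_ureduce_func,
    ...<5 lines>...
                    overwrite_input=overwrite_input,
                    method=method)
    r = func(a, **kwargs)
    result = _quantile(arr,
                       quantiles=q,
    ...<2 lines>...
                       out=out,
                       weights=wgt)
    slices_having_nans = np.isnan(arr[-1, ...])
                                  ~~~^^^^^^^^^
IndexError: index -1 is out of bounds for axis 0 with size 0
```

```bash
sed -i '/^print("guard/d;/^print("dock X/d;/plate Y/d' e.py; python3 e.py | sed -n '/docked/,$p'
```

```text
docked:
-120 -102 X -119.93746814347053 -102.17399989362012 Y [-4.8  6.7] Z95 [50.3 55.4]
-98 -82 X -97.44116897901822 -82.34449807775246 Y [-19.  19.] Z95 [59.5 65.4]
-60 0 X -59.226448452535955 -0.5730113514519849 Y [-13.9  17.6] Z95 [50.7 56.1]
0 15 X 0.25571136647686726 14.698566160409698 Y [-13.9  17.5] Z95 [50.4 56.4]
25 60 X 25.25701779155595 59.86167840010952 Y [-19.3  19.5] Z95 [60.4 64.8]
60 75 X 60.24160531418518 68.70259374894972 Y [-18.8  19.4] Z95 [60.7 65.1]
```

View pics/dk.png

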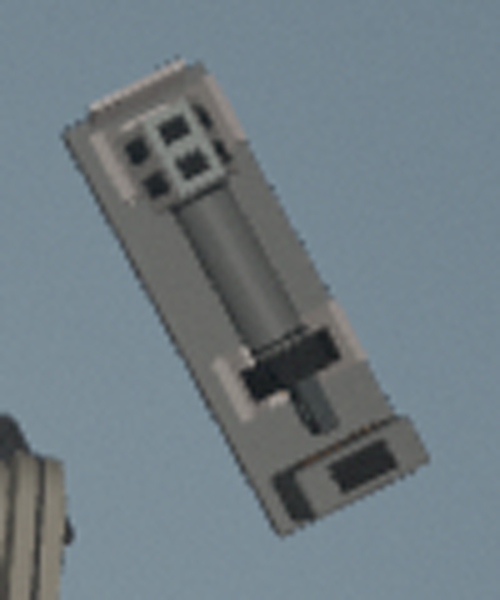

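The sonde lies in both saddles: guard at crop (180,155), collar at (293,362), eye towards the block at (350,470). The guard top is at 61–62 mm (nominal 62), the guard face at x = +68.7 mm and y at about 0–1.5 mm. I hand it in.

```bash
python3 -c "from bench import ctrl;print(ctrl.hand_in())"
```

```text
the job is handed in; nothing more can be done
None
```

The sonde was drawn clear of the shelf by its eye, carried level at its balance point and set down in both dock saddles with the eye towards the reader block; I checked the seating by camera and handed the job in at about 22 s, with no verdict returned.

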